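# Put the mixed packing-bench goods away

## Robot

A 6-joint arm with a two-finger parallel gripper is mounted at the origin on the work surface. World frame = base frame: x ahead of the robot, y to its left, z up, the work surface at z = 0. Lengths are in m, angles in degrees, forces in N, time in s.
With the tool pointing down it reaches from about 0.25 to 0.775 m from the base axis. Payload 8.9 kg.
Tool frame: the origin (TCP) lies at the very end of the fingers, on their centre line; the grasp point (between the pads) lies 19 mm behind it; z points along the fingers, y is the line along which they close (so a half turn about z gives the same grasp; the last joint's range is limited). The gripper opens to 85 mm and grips with 20 to 120 N. Pads are 22 mm wide; open, the fingers measure 114 mm over their backs; the gripper's body (76 mm by 85 mm) begins 54 mm behind the grasp point. The pads swing forward as they close: fully open they stand 13 mm farther back than shut.
Start: joints at [56.305, 16.656, -8.789, 64.555, 0, 82.019], TCP at [0.228, 0.473, 0.231] pointing down, gripper open.
Joint ranges: [-144.48, 144.48], [-52.06, 99.96], [-74.48, 78.29], [-112.23, 115.85], [-86.99, 84.42], [-180, 180]. Speed limits (degrees/s): [127.2, 127.2, 159.86, 180, 180, 180].

## Interface

Orientations are given as [roll, pitch, yaw] about the fixed x, y, z axes, in that order (R = Rz(yaw) Ry(pitch) Rx(roll)).
In Python, from plant import * gives the robot as it stands.
- The arm moves only by the tool jog_arm, never from a script. Its argument "plan" is a list of rows, each an object with "offset": the shift along the world's x, y, z in cm, a list of three; "roll": the turn about the world's z in degrees; "jaw": the finger opening in cm, from 0 to 8.54. A call has 1 to 10 rows; each row shifts and turns the commanded pose from where the row before left it; what a row does not reach is not made up. A row lasts 1/10 s, in which the tool goes at most 50 mm and 8.59 degrees, less where a joint would pass 70% of its speed; a pose out of reach is approached as far as the arm can. A call is refused whole if a number of a shift passes 5 or a number of a turn 8.59, either way. A call with a gripper value outside its range is refused whole. The fingers move at their own pace and stop on an object; "newtons" is the grip in N (left out, the last holds). Time passes only in rows, so rows that do not move let the fingers close. It gives the time, the measured TCP pose, the force, the opening and the grip force at its end, in the units of the state.
- get_obs(): the state, without advancing time (a new reading comes with each control period).
- snapshot(name): name is "scene" or "side" or "wrist"; returns a dict with "image" (400x640x3 uint8, red, green, blue), "depth" (400x640 float32, m along the optical axis (not along the pixel's ray), 0 where there is no reading), "intrinsics" (3x3 intrinsics, pixels), "eye" and "rotation" of the camera in the world. Camera axes: x right, y up, looking along -z (the intrinsics and any distortion apply to the point x, -y, -z); pixel columns grow to the right and rows downward; lengths in m; the calibration is good to about 2 mm. A picture is of the moment at which its call begins.
- hand_in(): hands the job in; it is judged then, once.
Trained networks look in a picture, given as the dict that the camera call returned (one of the last four; its "shot" number tells which), for a name from the list of things; names that differ only in an ending like _2 or _b are one class to them, and where a whole thing is asked for, a point or a joint stands for the part that bears it (a point fixed in the world has none). Each returns a list of dicts, best first, with "conf" (0 to 1); they miss things now and then, are a little off and sometimes report something else, mostly with a low value. They report only what shows in the picture. A call takes as long as a camera call. They do not tell look-alikes from the thing itself.
- cut_out(target, picture): "mask" (400x640 bool, what is visible of it) and "bbox" ([left, top, right, bottom] in pixels, round what is visible of it).
The state is a dict: "clock": time; "joints": joint angles; "joint_velocities": joint speeds; "effort": joint torques, N m; "tool_pos": TCP position; "tcp_rot": TCP orientation; "ft_force": force on the tool from outside, world axes, zero at the start; "ft_torque": the same for the moment, N m; "opening": finger opening in m; "grip_force": force on a finger pad.
Only numpy, scipy, OpenCV 4.12 (cv2) and the standard library are available. Lean on these libraries where they do the work, as an engineer would, in place of code of your own. Each camera call takes 0.05 s, during which the arm holds its last target. There are 200 camera calls.

## Task

Put away the five mixed goods standing on the packing bench: stand the two glass bottles upright in the two-cell carton, one to a cell; thread both ribbon reels onto the spindle, fully down, the wide one at the bottom and the narrow one resting on top of it; and set the metal tin upright, flat on the floor of the small square tray. Never tip a bottle over, and leave the mug and the tape dispenser where they are.

Things in the scene. Friction and masses are not known exactly. Their poses are not given: they have to be found in the camera images.
- spool_wide: a flanged reel of dark brown ribbon with grey flanges, standing on one flange with its axis upright: 66 mm outside diameter, 36 mm high, with a through hole of 32 mm diameter along the axis. The larger of the two reels, about 90 g. Grasp it across its outside. Origin: centre of its underside; z up along the axis.
- spool_narrow: a flanged reel of dark brown ribbon with grey flanges, standing on one flange with its axis upright: 48 mm outside diameter, 36 mm high, with a through hole of 32 mm diameter along the axis. The smaller of the two reels, about 50 g. Grasp it across its outside. Origin: centre of its underside; z up along the axis.
- bottle_a: one of two identical small amber glass bottles with a paper label and brass cap, standing upright: 120 mm high in all; straight round body of 46 mm diameter up to 88 mm, then a shoulder and neck to a 22 mm cap. About 220 g. Origin: centre of its underside; z up.
- bottle_b: one of two identical small amber glass bottles with a paper label and brass cap, standing upright: 120 mm high in all; straight round body of 46 mm diameter up to 88 mm, then a shoulder and neck to a 22 mm cap. About 220 g. Origin: centre of its underside; z up.
- tin: a plain round aluminium tin with a lid, 56 mm diameter, 42 mm high, standing upright, about 120 g. Origin: centre of its underside; z up.
- carton: an open-topped brown cardboard carton fixed to the bench, 90 mm (its x) by 160 mm (its y), 50 mm high, walls and floor 4 mm thick. One divider across the middle (43 mm high above the bench) parts it into two equal cells side by side along its y, each 82 mm (x) by 74 mm (y) inside, their centres at y = +39 and -39 mm. Origin: centre of its underside; z up. It may stand turned up to 20 degrees.
- spindle: a reel spindle fixed to the bench: a round wooden base disc, 80 mm diameter and 10 mm thick, with a single upright steel post of 12 mm diameter in its centre whose top is 76 mm above the bench. Two reels stacked on it stand 82 mm above the bench, just over the post. Origin: centre of the base's underside; z up along the post.
- tray: a low square dark wooden tray fixed to the bench, 100 by 100 mm, 20 mm high, walls and floor 5 mm thick (inside 90 by 90 mm). Origin: centre of its underside; x and y along its sides, z up.
- mug: bystander, not to be moved: a white mug, 76 mm diameter, 85 mm high, beyond the work, the handle sticks out about 36 mm further along its +y. Origin: centre of its underside.
- dispenser: bystander, not to be moved: a black desk tape dispenser, 60 mm (x) by 150 mm (y), 88 mm high at the roll, beyond the work. Origin: centre of its underside.
Not all that is in view belongs to the job. What is shaped like the tin but green or turquoise is not meant. What is shaped like the spool_wide but green is not meant.

How it is judged (in metres and radians):
At the end, for the whole second after the job is handed in: Wide reel on the spindle, under 5 mm off its base; narrow reel on it, underside 40 to 52 mm up; one bottle on the floor of each carton cell; tin on the tray floor, within 25 mm of its centre along each side; all upright within 0.15 rad and at rest (horizontal distance between each of spool_wide, spool_narrow and spindle below 0.014 m and z of spool_wide in the frame of spindle below 0.015 m and z of spool_narrow in the frame of spindle between 0.04 and 0.052 m and (((x of bottle_a in the frame of carton between -0.025 and 0.025 m and y of bottle_a in the frame of carton between 0.015 and 0.063 m and z of bottle_a in the frame of carton below 0.012 m) and (x of bottle_b in the frame of carton between -0.025 and 0.025 m and y of bottle_b in the frame of carton between -0.063 and -0.015 m and z of bottle_b in the frame of carton below 0.012 m)) or ((x of bottle_a in the frame of carton between -0.025 and 0.025 m and y of bottle_a in the frame of carton between -0.063 and -0.015 m and z of bottle_a in the frame of carton below 0.012 m) and (x of bottle_b in the frame of carton between -0.025 and 0.025 m and y of bottle_b in the frame of carton between 0.015 and 0.063 m and z of bottle_b in the frame of carton below 0.012 m))) and x of tin in the frame of tray between -0.025 and 0.025 m and y of tin in the frame of tray between -0.025 and 0.025 m and z of tin in the frame of tray below 0.012 m and angle between each of spool_wide, spool_narrow, bottle_a, bottle_b, tin's own z axis and vertical below 0.15 rad and linear speed of each of spool_wide, spool_narrow, bottle_a, bottle_b, tin below 0.02 m/s); the robot touches nothing.
It fails at once if a glass bottle is tipped over (more than 0.8 rad) (angle between any of bottle_a, bottle_b's own z axis and vertical above 0.8 rad).
It fails at once if the mug or the tape dispenser is moved by more than 20 mm (distance of any of mug, dispenser from where it was at the start of the episode above 0.02 m).
It also fails if it takes over 128 s, if anything falls off the work surface, if the arm or the gripper's body presses on something with over 40 N, if the wrist force passes 120 N, or if a joint passes its speed limit or range.

## Working session

There is one attempt and no reset: what is moved stays moved. The work goes in short steps, Python scripts to look and compute and a tool call to move; the robot and the scene stay as the last step left them, time stands still between calls to the robot, and variables do not carry over. Pictures are saved under pics/ and viewed, at most 14 in all, crops included, and the job is handed in when it is done.

Besides the shell and the picture viewer there is one more tool, called after ">>>" by a JSON object that holds its "method" and its "body", one argument or row to a line. jog_arm: Moves the arm, as the interface text tells. Its arguments: {"type":"object","properties":{"plan":{"type":"array","items":{"type":"object","properties":{"offset":{"type":"array","items":{"type":"number"}},"roll":{"type":"number"},"jaw":{"type":"number"}}}},"newtons":{"type":"number"}},"required":["plan"]}

```bash
mkdir -p pics; cat > h.py <<'E'
from plant import *
import numpy as np, cv2
def world(s,m):
    K=np.array(s["intrinsics"]);d=s["depth"];v,u=np.nonzero(m&(d>0));z=d[v,u]
    p=np.stack([(u-K[0,2])/K[0,0]*z,-(v-K[1,2])/K[1,1]*z,-z],1)
    return p@np.array(s["rotation"]).T+np.array(s["eye"]),s["image"][v,u]
def save(s,n,box=None,k=1):
    i=s["image"]
    if box: l,t,r,b=box;i=i[t:b,l:r]
    cv2.imwrite("pics/"+n,cv2.resize(i[:,:,::-1],None,fx=k,fy=k,interpolation=cv2.INTER_CUBIC))
NAMES=["spool_wide","spool_narrow","bottle_a","tin","carton","spindle","tray","mug","dispenser"]
def look(s,names=NAMES,minc=.2):
    for n in names:
        for r in cut_out(n,s):
            if r["conf"]<minc: continue
            p,c=world(s,r["mask"])
            if len(p)<10: print(n,r["conf"],"few");continue
            zt=np.percentile(p[:,2],97);t=p[p[:,2]>zt-.006]
            (cx,cy),rad=cv2.minEnclosingCircle(t[:,:2].astype(np.float32))
            print(n,round(r["conf"],2),np.round(r["bbox"]).astype(int).tolist(),"ztop %.3f"%zt,"mec",np.round([cx,cy,rad],3),"med",np.round(np.median(t[:,:2],0),3),"rgb",np.median(c,0).astype(int))
E
python3 - <<'E'
from h import *
for n in ["scene","side"]:
    s=snapshot(n);save(s,n+"0.png");print(n,np.round(s["eye"],2));look(s)
E
```

```text
scene [ 1.29 -0.    0.9 ]Traceback (most recent call last):
  File "<stdin>", line 3, in <module>
  File "h.py", line 16, in look
    p,c=world(s,r["mask"])
        ~~~~~^^^^^^^^^^^^^
  File "h.py", line 6, in world
    return p@np.array(s["rotation"]).T+np.array(s["eye"]),s["image"][v,u]
           ~~~~~~~~~~~~~~~~~~~~~~~~~~~^~~~~~~~~~~~~~~~~~~
ValueError: operands could not be broadcast together with shapes (423,) (3,)
```

```bash
python3 - <<'E'
import h
s=h.snapshot("scene");print(s["rotation"])
r=h.np.array(s["rotation"])
E
sed -i 's/np.array(s\["rotation"\]).T/Rm(s["rotation"]).T/' h.py
cat >> h.py <<'E'
from scipy.spatial.transform import Rotation
def Rm(r):
    r=np.array(r)
    return r if r.shape==(3,3) else Rotation.from_euler("xyz",r,degrees=True).as_matrix() if r.size==3 else Rotation.from_quat(r).as_matrix()
E
python3 - <<'E'
from h import *
for n in ["scene","side"]:
    s=snapshot(n);save(s,n+"0.png");print(n,np.round(s["eye"],2));look(s)
E
```

```text
[40.58175007 -0.93838859 92.33981924]
scene [ 1.29 -0.    0.9 ]
spool_wide 0.74 [376, 173, 397, 196] ztop 0.040 mec [0.438 0.17  0.034] med [0.442 0.17 ] rgb [89 91 90]
spool_wide 0.67 [365, 144, 385, 169] ztop 0.040 mec [0.322 0.139 0.035] med [0.324 0.136] rgb [ 50 104  60]
spool_narrow 0.64 [326, 171, 340, 191] ztop 0.039 mec [0.435 0.006 0.025] med [0.435 0.005] rgb [70 71 66]
spool_narrow 0.48 [223, 201, 255, 228] ztop 0.068 mec [ 0.589 -0.259  0.006] med [ 0.589 -0.258] rgb [157 107  76]
bottle_a 0.94 [438, 160, 462, 198] ztop 0.120 mec [0.444 0.35  0.012] med [0.446 0.349] rgb [90 76 49]
bottle_a 0.68 [270, 156, 288, 189] ztop 0.120 mec [ 0.445 -0.157  0.01 ] med [ 0.448 -0.157] rgb [97 78 48]
tin 0.77 [212, 158, 227, 183] ztop 0.045 mec [ 0.407 -0.348  0.029] med [ 0.409 -0.347] rgb [153 153 145]
tin 0.76 [219, 138, 241, 161] ztop 0.045 mec [ 0.309 -0.333  0.028] med [ 0.311 -0.333] rgb [ 50 111 107]
tin 0.74 [191, 177, 212, 200] ztop 0.045 mec [ 0.494 -0.389  0.03 ] med [ 0.495 -0.388] rgb [ 59 138  75]
carton 0.72 [394, 205, 454, 244] ztop 0.051 mec [0.597 0.256 0.09 ] med 
[... 1466 characters left out ...]
 mec [ 0.306 -0.333  0.029] med [ 0.304 -0.33 ] rgb [27 83 65]
carton 0.71 [139, 223, 242, 307] ztop 0.048 mec [0.592 0.255 0.091] med [0.58  0.261] rgb [60 45 28]
spindle 0.56 [354, 136, 384, 166] ztop 0.067 mec [ 0.581 -0.259  0.008] med [ 0.582 -0.257] rgb [143  83  51]
spindle 0.44 [266, 178, 327, 221] ztop 0.018 mec [ 0.593 -0.013  0.069] med [ 0.592 -0.007] rgb [75 38 22]
tray 0.59 [268, 178, 329, 222] ztop 0.018 mec [ 0.592 -0.012  0.068] med [ 0.592 -0.007] rgb [75 38 22]
dispenser 0.84 [162, 174, 231, 230] ztop 0.084 mec [0.73  0.187 0.022] med [0.731 0.189] rgb [14 13 14]
dispenser 0.44 [354, 134, 383, 168] ztop 0.068 mec [ 0.582 -0.258  0.008] med [ 0.583 -0.257] rgb [142  83  50]
```

View pics/scene0.png

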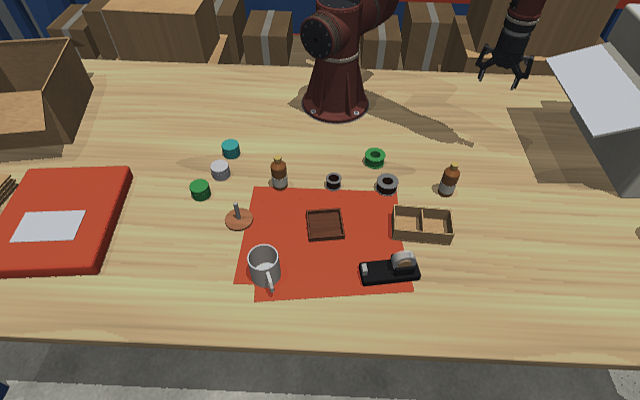

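The silver cylinder at pixel (220,170) fits the tin; the turquoise one (231,149) and the green one (200,190) do not. The grey/brown reel at (387,184) fits spool_wide; the green one at (374,157) does not. One enlarged crop will confirm both.

```bash
python3 - <<'E'
from h import *
o=get_obs();print(o["clock"],o["tool_pos"],o["tcp_rot"],o["opening"])
for n in ["scene","side"]:
    s=snapshot(n)
    if n=="scene": save(s,"crop0.png",(190,130,470,240),2.8)
    for t in ["carton","tray"]:
        p,_=world(s,cut_out(t,s)[0]["mask"]);zt=np.percentile(p[:,2],97);q=p[p[:,2]>zt-.012][:,:2].astype(np.float32)
        c=np.median(q,0);q=q[np.linalg.norm(q-c,axis=1)<.11]
        print(n,t,cv2.minAreaRect(q*1000))
    p,_=world(s,np.ones((400,640),bool));q=p[(np.hypot(p[:,0]-.587,p[:,1]+.258)<.05)]
    z0=np.median(p[(np.hypot(p[:,0]-.5,p[:,1]+.1)<.03)][:,2]);
    d=q[(q[:,2]>z0+.006)&(q[:,2]<z0+.014)];print("table",z0,"disc",cv2.minEnclosingCircle(d[:,:2].astype(np.float32)*1000))
    look(s,["spool_narrow","mug","dispenser"],.3)
E
```

```text
1.15 [0.2278101  0.47304485 0.23132663] [1.79995465e+02 9.29010334e-04 1.54285131e+02] 0.08528169276835049
scene carton ((593.0953979492188, 255.77735900878906), (160.61270141601562, 94.01766204833984), 86.8910903930664)
scene tray ((596.0106201171875, -13.091594696044922), (101.61833190917969, 100.29200744628906), 7.53063440322876)
table 0.00145878696299101 disc ((587.0023803710938, -258.7984313964844), 40.29449462890625)
spool_narrow 0.8 [329, 168, 341, 192] ztop 0.039 mec [0.435 0.004 0.024] med [0.435 0.006] rgb [56 56 55]
mug 0.84 [246, 244, 281, 290] ztop 0.086 mec [ 0.76  -0.158  0.039] med [ 0.766 -0.156] rgb [100  95  91]
dispenser 0.87 [358, 248, 419, 286] ztop 0.087 mec [0.738 0.189 0.022] med [0.739 0.187] rgb [34 33 34]
side carton ((591.970947265625, 254.9122314453125), (160.03717041015625, 92.73673248291016), 86.43177032470703)
side tray ((593.9351806640625, -13.417381286621094), (102.56976318359375, 101.37956237792969), 8.689748764038086)
table -0.0009110534251093871 disc ((583.3988037109375, -259.48291015625), 41.09145736694336)
spool_narrow 0.82 [331, 227, 355, 252] ztop 0.035 mec [0.433 0.008 0.023] med [0.432 0.01 ] rgb [23 19 18]
mug 0.62 [270, 113, 308, 157] ztop 0.083 mec [ 0.757 -0.16   0.04 ] med [ 0.756 -0.158] rgb [78 73 69]
dispenser 0.69 [164, 173, 230, 228] ztop 0.084 mec [0.735 0.187 0.022] med [0.731 0.189] rgb [13 13 14]
```

View pics/crop0.png

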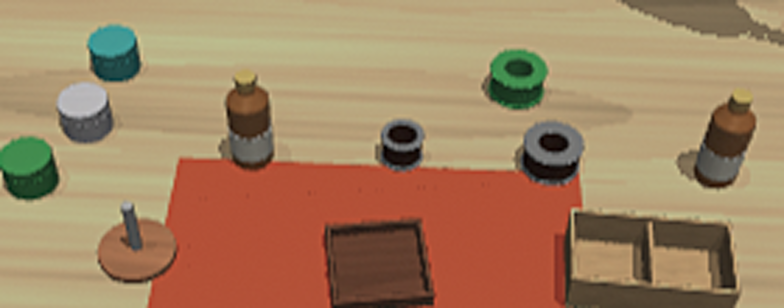

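Crop confirms it: silver tin at (85,110) and grey-flanged wide reel at (552,150), both distinct from the green and turquoise look-alikes. Starting with bottle_a (scene (450,180)).

>>> {"method": "jog_arm", "body": {
  "plan": [
    {"offset":[2.69,-1.54,0],"roll":-8.46,"jaw":8.5},
    {"offset":[2.69,-1.54,0],"roll":-8.46,"jaw":8.5},
    {"offset":[2.69,-1.54,0],"roll":-8.46,"jaw":8.5},
    {"offset":[2.69,-1.54,0],"roll":-8.46,"jaw":8.5},
    {"offset":[2.69,-1.54,0],"roll":-8.46,"jaw":8.5},
    {"offset":[2.69,-1.54,0],"roll":-8.46,"jaw":8.5},
    {"offset":[2.69,-1.54,0],"roll":-8.46,"jaw":8.5},
    {"offset":[2.69,-1.54,0],"roll":-8.46,"jaw":8.5},
    {"offset":[0,0,-4],"roll":0,"jaw":8.5},
    {"offset":[0,0,-3],"roll":0,"jaw":8.5}
  ],
  "newtons": 40
}}

```text
clock: 2.75
tool_pos: [0.444, 0.3492, 0.1601]
tcp_rot: [180.0, -0.0, 86.5]
ft_force: [-0.3, -0.1, -1.0]
opening: 0.0853
grip_force: 0.0
```

>>> {"method": "jog_arm", "body": {
  "plan": [
    {"offset":[-0.1,0,-2.6],"roll":0,"jaw":8.5},
    {"offset":[0,0,-2.6],"roll":0,"jaw":8.5},
    {"offset":[0,0,-2.6],"roll":0,"jaw":8.5},
    {"offset":[0,0,-2.6],"roll":0,"jaw":8.5},
    {"offset":[0,0,0],"jaw":8.5},
    {"offset":[0,0,0],"jaw":3.5},
    {"offset":[0,0,0],"jaw":3.5},
    {"offset":[0,0,0],"jaw":3.5},
    {"offset":[0,0,0],"jaw":3.5},
    {"offset":[0,0,0],"jaw":3.5}
  ]
}}

```text
schema error: expected keys offset, roll, jaw
```

>>> {"method": "jog_arm", "body": {
  "plan": [
    {"offset":[0,0,0],"jaw":3.5},
    {"offset":[0,0,0],"jaw":3.5}
  ]
}}

```text
schema error: expected keys offset, roll, jaw
```

>>> {"method": "jog_arm", "body": {
  "plan": [
    {"offset":[-0.1,0,-2.6],"roll":0,"jaw":8.5},
    {"offset":[0,0,-2.6],"roll":0,"jaw":8.5},
    {"offset":[0,0,-2.6],"roll":0,"jaw":8.5},
    {"offset":[0,0,-2.6],"roll":0,"jaw":8.5},
    {"offset":[0,0,0],"roll":0,"jaw":8.5},
    {"offset":[0,0,0],"roll":0,"jaw":3.5},
    {"offset":[0,0,0],"roll":0,"jaw":3.5},
    {"offset":[0,0,0],"roll":0,"jaw":3.5},
    {"offset":[0,0,0],"roll":0,"jaw":3.5},
    {"offset":[0,0,0],"roll":0,"jaw":3.5}
  ]
}}

```text
clock: 3.75
tool_pos: [0.4431, 0.3505, 0.0591]
tcp_rot: [179.9, -0.1, 86.6]
ft_force: [-0.3, -0.8, 4.1]
opening: 0.0448
grip_force: 40.2
```

>>> {"method": "jog_arm", "body": {
  "plan": [
    {"offset":[0,0,0],"roll":0,"jaw":3.5},
    {"offset":[0,0,0],"roll":0,"jaw":3.5}
  ]
}}

```text
clock: 3.95
tool_pos: [0.4431, 0.3505, 0.059]
tcp_rot: [179.9, -0.1, 86.6]
ft_force: [-0.6, -0.8, 5.6]
opening: 0.0447
grip_force: 40.2
```

>>> {"method": "jog_arm", "body": {
  "plan": [
    {"offset":[0,0,2],"roll":0,"jaw":3.5},
    {"offset":[0,0,3],"roll":0,"jaw":3.5},
    {"offset":[0,0,3],"roll":0,"jaw":3.5},
    {"offset":[2,-0.75,1],"roll":0,"jaw":3.5},
    {"offset":[2.8,-1,0],"roll":0,"jaw":3.5},
    {"offset":[2.8,-1,0],"roll":0,"jaw":3.5},
    {"offset":[2.8,-1,0],"roll":0,"jaw":3.5},
    {"offset":[2.8,-1,0],"roll":0,"jaw":3.5},
    {"offset":[2,-0.9,0],"roll":0,"jaw":3.5},
    {"offset":[0,0,0],"roll":0,"jaw":3.5}
  ]
}}

```text
clock: 4.95
tool_pos: [0.5967, 0.2919, 0.1478]
tcp_rot: [179.9, -0.0, 86.5]
ft_force: [-0.4, 0.5, -1.4]
opening: 0.0448
grip_force: 41.7
```

>>> {"method": "jog_arm", "body": {
  "plan": [
    {"offset":[0,0,0],"roll":0,"jaw":3.5}
  ]
}}

```text
clock: 5.05
tool_pos: [0.594, 0.2931, 0.1476]
tcp_rot: [-180.0, -0.0, 86.6]
ft_force: [-0.1, -0.1, -2.3]
opening: 0.0446
grip_force: 41.7
```

>>> {"method": "jog_arm", "body": {
  "plan": [
    {"offset":[0.1,0.1,-2.2],"roll":0,"jaw":3.5},
    {"offset":[0,0,-2.2],"roll":0,"jaw":3.5},
    {"offset":[0,0,-2.2],"roll":0,"jaw":3.5},
    {"offset":[0,0,-1.2],"roll":0,"jaw":3.5},
    {"offset":[0,0,-0.3],"roll":0,"jaw":3.5},
    {"offset":[0,0,-0.2],"roll":0,"jaw":3.5},
    {"offset":[0,0,0],"roll":0,"jaw":3.5}
  ]
}}

```text
clock: 5.75
tool_pos: [0.5953, 0.2947, 0.0652]
tcp_rot: [179.9, -0.0, 86.6]
ft_force: [0.1, 1.0, -1.4]
opening: 0.0448
grip_force: 41.7
```

>>> {"method": "jog_arm", "body": {
  "plan": [
    {"offset":[0,0,-0.2],"roll":0,"jaw":3.5},
    {"offset":[0,0,0],"roll":0,"jaw":3.5},
    {"offset":[0,0,0],"roll":0,"jaw":7.5},
    {"offset":[0,0,0],"roll":0,"jaw":7.5},
    {"offset":[0,0,0],"roll":0,"jaw":7.5},
    {"offset":[0,0,0],"roll":0,"jaw":7.5},
    {"offset":[0,0,3],"roll":0,"jaw":8.5},
    {"offset":[0,0,4],"roll":0,"jaw":8.5},
    {"offset":[0,0,4],"roll":0,"jaw":8.5}
  ]
}}

```text
clock: 6.65
tool_pos: [0.5945, 0.2941, 0.1732]
tcp_rot: [-179.9, 0.0, 86.6]
ft_force: [0.8, 0.2, -0.2]
opening: 0.0851
grip_force: 0.0
```

```bash
python3 - <<'E'
from h import *
s=snapshot("scene");look(s,["bottle_a"],.3)
E
```

```text
bottle_a 0.88 [424, 198, 450, 232] ztop 0.125 mec [0.597 0.295 0.012] med [0.597 0.293] rgb [100  78  47]
bottle_a 0.69 [307, 207, 345, 241] ztop 0.022 mec [ 0.596 -0.011  0.069] med [ 0.614 -0.005] rgb [103  66  49]
```

>>> {"method": "jog_arm", "body": {
  "plan": [
    {"offset":[-1.5,-4.5,0],"roll":0,"jaw":8.5},
    {"offset":[-1.5,-4.5,0],"roll":0,"jaw":8.5},
    {"offset":[-1.5,-4.5,0],"roll":0,"jaw":8.5},
    {"offset":[-1.5,-4.5,0],"roll":0,"jaw":8.5},
    {"offset":[-1.5,-4.5,0],"roll":0,"jaw":8.5},
    {"offset":[-1.5,-4.5,0],"roll":0,"jaw":8.5},
    {"offset":[-1.5,-4.5,0],"roll":0,"jaw":8.5},
    {"offset":[-1.5,-4.5,0],"roll":0,"jaw":8.5},
    {"offset":[-1.5,-4.5,0],"roll":0,"jaw":8.5},
    {"offset":[-1.5,-4.5,0],"roll":0,"jaw":8.5}
  ]
}}

```text
clock: 7.75
tool_pos: [0.4441, -0.1573, 0.1723]
tcp_rot: [180.0, 0.0, 86.6]
ft_force: [1.8, -0.8, 0.1]
opening: 0.0852
grip_force: 0.0
```

>>> {"method": "jog_arm", "body": {
  "plan": [
    {"offset":[0,0,0],"roll":0,"jaw":8.5}
  ]
}}

```text
clock: 7.85
tool_pos: [0.4435, -0.1604, 0.1722]
tcp_rot: [180.0, 0.1, 86.3]
ft_force: [-0.2, 0.9, 0.6]
opening: 0.085
grip_force: 0.0
```

>>> {"method": "jog_arm", "body": {
  "plan": [
    {"offset":[0,0,-2.8],"roll":0,"jaw":8.5},
    {"offset":[0,0,-2.8],"roll":0,"jaw":8.5},
    {"offset":[0,0,-2.8],"roll":0,"jaw":8.5},
    {"offset":[0,0,-2.8],"roll":0,"jaw":8.5},
    {"offset":[0,0,0],"roll":0,"jaw":8.5},
    {"offset":[0,0,0],"roll":0,"jaw":3.5},
    {"offset":[0,0,0],"roll":0,"jaw":3.5},
    {"offset":[0,0,0],"roll":0,"jaw":3.5},
    {"offset":[0,0,0],"roll":0,"jaw":3.5},
    {"offset":[0,0,0],"roll":0,"jaw":3.5}
  ]
}}

```text
clock: 8.85
tool_pos: [0.4458, -0.1562, 0.0618]
tcp_rot: [179.9, 0.1, 86.6]
ft_force: [-3.4, -0.1, 7.2]
opening: 0.0448
grip_force: 39.7
```

>>> {"method": "jog_arm", "body": {
  "plan": [
    {"offset":[0,0,0],"roll":0,"jaw":3.5},
    {"offset":[0,0,0],"roll":0,"jaw":3.5}
  ]
}}

```text
clock: 9.05
tool_pos: [0.4458, -0.1562, 0.0618]
tcp_rot: [179.9, 0.1, 86.6]
ft_force: [-1.9, 0.7, 7.4]
opening: 0.0445
grip_force: 39.7
```

>>> {"method": "jog_arm", "body": {
  "plan": [
    {"offset":[0,0,3],"roll":0,"jaw":3.5},
    {"offset":[0,0,3],"roll":0,"jaw":3.5},
    {"offset":[0,0,3],"roll":0,"jaw":3.5},
    {"offset":[1.4,2.3,1],"roll":0,"jaw":3.5},
    {"offset":[1.7,4.0,0],"roll":0,"jaw":3.5},
    {"offset":[1.7,4.0,0],"roll":0,"jaw":3.5},
    {"offset":[1.7,4.0,0],"roll":0,"jaw":3.5},
    {"offset":[1.7,4.0,0],"roll":0,"jaw":3.5},
    {"offset":[1.7,4.0,0],"roll":0,"jaw":3.5},
    {"offset":[1.7,4.0,0],"roll":0,"jaw":3.5}
  ]
}}

```text
clock: 10.05
tool_pos: [0.5616, 0.1092, 0.1613]
tcp_rot: [179.9, -0.0, 86.6]
ft_force: [0.2, -0.0, -1.9]
opening: 0.0448
grip_force: 42.7
```

>>> {"method": "jog_arm", "body": {
  "plan": [
    {"offset":[1.7,4.0,0],"roll":0,"jaw":3.5},
    {"offset":[0.8,4.0,0],"roll":0,"jaw":3.5},
    {"offset":[0.3,3.0,0],"roll":0,"jaw":3.5},
    {"offset":[0,0,0],"roll":0,"jaw":3.5},
    {"offset":[0,0,0],"roll":0,"jaw":3.5}
  ]
}}

```text
clock: 10.55
tool_pos: [0.5888, 0.2178, 0.1607]
tcp_rot: [180.0, 0.0, 86.7]
ft_force: [-0.8, -0.3, -1.2]
opening: 0.0445
grip_force: 42.7
```

>>> {"method": "jog_arm", "body": {
  "plan": [
    {"offset":[0.1,-0.1,-2.5],"roll":0,"jaw":3.5},
    {"offset":[0,0,-2.5],"roll":0,"jaw":3.5},
    {"offset":[0,0,-2.5],"roll":0,"jaw":3.5},
    {"offset":[0,0,-1.2],"roll":0,"jaw":3.5},
    {"offset":[0,0,-0.4],"roll":0,"jaw":3.5},
    {"offset":[0,0,-0.3],"roll":0,"jaw":3.5},
    {"offset":[0,0,0],"roll":0,"jaw":3.5}
  ]
}}

```text
clock: 11.25
tool_pos: [0.5906, 0.2162, 0.0671]
tcp_rot: [179.9, -0.0, 86.6]
ft_force: [-0.2, -0.3, -1.9]
opening: 0.0446
grip_force: 42.7
```

>>> {"method": "jog_arm", "body": {
  "plan": [
    {"offset":[0,0,-0.2],"roll":0,"jaw":3.5},
    {"offset":[0,0,0],"roll":0,"jaw":3.5},
    {"offset":[0,0,0],"roll":0,"jaw":7.5},
    {"offset":[0,0,0],"roll":0,"jaw":7.5},
    {"offset":[0,0,0],"roll":0,"jaw":7.5},
    {"offset":[0,0,0],"roll":0,"jaw":7.5},
    {"offset":[0,0,3],"roll":0,"jaw":8.5},
    {"offset":[0,0,4],"roll":0,"jaw":8.5},
    {"offset":[0,0,4],"roll":0,"jaw":8.5}
  ]
}}

```text
clock: 12.15
tool_pos: [0.5895, 0.2162, 0.1752]
tcp_rot: [-179.9, 0.0, 86.6]
ft_force: [0.3, -0.7, -0.5]
opening: 0.0851
grip_force: 0.0
```

>>> {"method": "jog_arm", "body": {
  "plan": [
    {"offset":[-1.7,-0.52,0],"roll":8.49,"jaw":8.5},
    {"offset":[-1.7,-0.52,0],"roll":8.49,"jaw":8.5},
    {"offset":[-1.7,-0.52,0],"roll":8.49,"jaw":8.5},
    {"offset":[-1.7,-0.52,0],"roll":8.49,"jaw":8.5},
    {"offset":[-1.7,-0.52,0],"roll":8.49,"jaw":8.5},
    {"offset":[-1.7,-0.52,0],"roll":8.49,"jaw":8.5},
    {"offset":[-1.7,-0.52,0],"roll":8.49,"jaw":8.5},
    {"offset":[-1.7,-0.52,0],"roll":8.49,"jaw":8.5},
    {"offset":[-1.7,-0.52,0],"roll":8.49,"jaw":8.5},
    {"offset":[0,0,0],"roll":8.49,"jaw":8.5}
  ]
}}

```text
clock: 13.15
tool_pos: [0.4348, 0.169, 0.1743]
tcp_rot: [-180.0, -0.1, 171.9]
ft_force: [-0.1, -0.3, -0.1]
opening: 0.0851
grip_force: 0.0
```

>>> {"method": "jog_arm", "body": {
  "plan": [
    {"offset":[0,0,0],"roll":8.49,"jaw":8.5},
    {"offset":[0,0,0],"roll":0,"jaw":8.5}
  ]
}}

```text
clock: 13.35
tool_pos: [0.437, 0.1695, 0.1745]
tcp_rot: [180.0, 0.0, -179.9]
ft_force: [-0.9, 0.1, -0.2]
opening: 0.085
grip_force: 0.0
```

```bash
python3 - <<'E'
from h import *
for n in ["scene","wrist"]:
    s=snapshot(n);save(s,n+"1.png");print(n);look(s,["bottle_a","spool_wide","carton"],.3)
E
```

```text
scene
bottle_a 0.84 [396, 197, 419, 229] ztop 0.125 mec [0.589 0.214 0.011] med [0.591 0.214] rgb [99 76 45]
spool_wide 0.84 [366, 145, 387, 169] ztop 0.039 mec [0.321 0.136 0.034] med [0.322 0.137] rgb [47 99 56]
spool_wide 0.77 [375, 170, 398, 195] ztop 0.040 mec [0.439 0.169 0.034] med [0.44  0.167] rgb [76 74 74]
wrist
bottle_a 0.65 [404, 298, 476, 400] ztop 0.125 mec [0.512 0.248 0.105] med [0.596 0.298] rgb [81 78 67]
bottle_a 0.57 [120, 263, 205, 324] ztop 0.020 mec [0.519 0.027 0.128] med [ 0.551 -0.046] rgb [111  66  45]
spool_wide 0.95 [285, 155, 356, 223] ztop 0.037 mec [0.439 0.167 0.033] med [0.437 0.167] rgb [145 140 129]
spool_wide 0.85 [243, 17, 320, 104] ztop 0.038 mec [0.322 0.135 0.033] med [0.32  0.135] rgb [ 96 191 108]
carton 0.71 [325, 265, 480, 362] ztop 0.050 mec [0.538 0.23  0.107] med [0.553 0.214] rgb [75 60 41]
```

View pics/scene1.png

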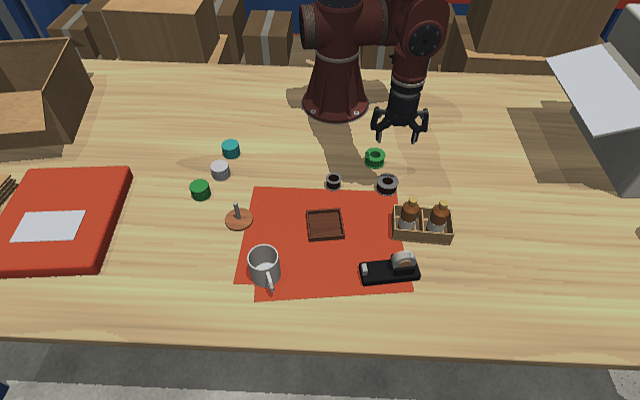

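View pics/wrist1.png

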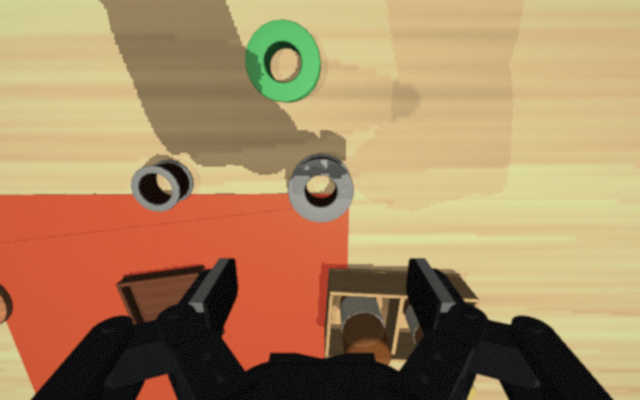

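Scene: both bottles stand in the carton cells at (410,213) and (438,215). Wrist: the grey reel is below the gripper at (320,188). Descending on the wide reel.

>>> {"method": "jog_arm", "body": {
  "plan": [
    {"offset":[0.15,-0.15,-3.5],"roll":0,"jaw":8.5},
    {"offset":[0,0,-3.5],"roll":0,"jaw":8.5},
    {"offset":[0,0,-3.5],"roll":0,"jaw":8.5},
    {"offset":[0,0,-3],"roll":0,"jaw":8.5},
    {"offset":[0,0,-2.2],"roll":0,"jaw":8.5},
    {"offset":[0,0,-1.3],"roll":0,"jaw":8.5},
    {"offset":[0,0,0],"roll":0,"jaw":8.5}
  ]
}}

```text
clock: 14.45
tool_pos: [0.4371, 0.1677, 0.0028]
tcp_rot: [-180.0, -0.2, 180.0]
ft_force: [-0.4, 0.1, -0.1]
opening: 0.0848
grip_force: 0.0
```

>>> {"method": "jog_arm", "body": {
  "plan": [
    {"offset":[0,0,0],"roll":0,"jaw":5.5},
    {"offset":[0,0,0],"roll":0,"jaw":5.5},
    {"offset":[0,0,0],"roll":0,"jaw":5.5},
    {"offset":[0,0,0],"roll":0,"jaw":5.5},
    {"offset":[0,0,0],"roll":0,"jaw":5.5}
  ],
  "newtons": 30
}}

```text
clock: 14.95
tool_pos: [0.4393, 0.1682, 0.0052]
tcp_rot: [180.0, 0.1, 180.0]
ft_force: [-1.4, 0.4, 7.1]
opening: 0.0638
grip_force: 34.5
```

>>> {"method": "jog_arm", "body": {
  "plan": [
    {"offset":[0,0,3],"roll":0,"jaw":5.5},
    {"offset":[0,0,4],"roll":0,"jaw":5.5},
    {"offset":[0,0,3.5],"roll":0,"jaw":5.5},
    {"offset":[1.2,-3.5,0],"roll":0,"jaw":5.5},
    {"offset":[1.2,-3.5,0],"roll":0,"jaw":5.5},
    {"offset":[1.2,-3.5,0],"roll":0,"jaw":5.5},
    {"offset":[1.2,-3.5,0],"roll":0,"jaw":5.5},
    {"offset":[1.2,-3.5,0],"roll":0,"jaw":5.5},
    {"offset":[1.2,-3.5,0],"roll":0,"jaw":5.5},
    {"offset":[1.2,-3.5,0],"roll":0,"jaw":5.5}
  ]
}}

```text
clock: 15.95
tool_pos: [0.5229, -0.0786, 0.1097]
tcp_rot: [-180.0, 0.0, 180.0]
ft_force: [0.9, -0.2, -1.4]
opening: 0.064
grip_force: 34.5
```

>>> {"method": "jog_arm", "body": {
  "plan": [
    {"offset":[1.2,-3.5,0],"roll":0,"jaw":5.5},
    {"offset":[1.2,-3.5,0],"roll":0,"jaw":5.5},
    {"offset":[1.3,-3.5,0],"roll":0,"jaw":5.5},
    {"offset":[1.3,-3.5,0],"roll":0,"jaw":5.5},
    {"offset":[1.2,-4.0,0],"roll":0,"jaw":5.5},
    {"offset":[0,0,0],"roll":0,"jaw":5.5},
    {"offset":[0,0,0],"roll":0,"jaw":5.5}
  ]
}}

```text
clock: 16.65
tool_pos: [0.5842, -0.2576, 0.1091]
tcp_rot: [180.0, -0.0, 179.9]
ft_force: [-0.3, 1.1, -1.7]
opening: 0.064
grip_force: 34.5
```

```bash
python3 - <<'E'
from h import *
for n in ["scene","side","wrist"]:
    s=snapshot(n)
    if n=="wrist":save(s,n+"2.png")
    print(n);look(s,["spool_wide","spindle"],.3)
    if n!="wrist":
        p,_=world(s,np.ones((400,640),bool))
        d=p[(np.hypot(p[:,0]-.587,p[:,1]+.258)<.034)&(p[:,2]>.085)&(p[:,2]<.16)];print("reel pts",len(d),np.round(np.percentile(d,[2,50,98],axis=0),3).tolist())
E
```

```text
scene
spool_wide 0.77 [218, 174, 248, 205] ztop 0.142 mec [ 0.584 -0.256  0.033] med [ 0.591 -0.261] rgb [66 67 66]
spool_wide 0.72 [365, 144, 386, 167] ztop 0.039 mec [0.321 0.137 0.035] med [0.322 0.138] rgb [ 53 118  67]
spindle 0.63 [221, 205, 252, 230] ztop 0.057 mec [ 0.587 -0.259  0.006] med [ 0.59  -0.258] rgb [111  77  67]
reel pts 550 [[0.559, -0.289, 0.106], [0.595, -0.259, 0.136], [0.614, -0.227, 0.149]]
side
spool_wide 0.83 [362, 108, 383, 132] ztop 0.139 mec [ 0.578 -0.256  0.033] med [ 0.569 -0.262] rgb [37 31 30]
spool_wide 0.57 [319, 290, 360, 334] ztop 0.036 mec [0.32  0.137 0.033] med [0.319 0.138] rgb [ 57 182  81]
spindle 0.63 [352, 133, 384, 165] ztop 0.065 mec [ 0.583 -0.257  0.006] med [ 0.581 -0.256] rgb [121  78  51]
reel pts 288 [[0.554, -0.289, 0.106], [0.579, -0.269, 0.138], [0.6, -0.227, 0.157]]
wrist
spool_wide 0.63 [246, 200, 395, 351] ztop 0.141 mec [ 0.584 -0.256  0.034] med [ 0.581 -0.257] rgb [90 90 85]
spindle 0.63 [272, 161, 360, 218] ztop 0.012 mec [ 0.586 -0.262  0.04 ] med [ 0.57  -0.263] rgb [131  88  59]
```

View pics/wrist2.png

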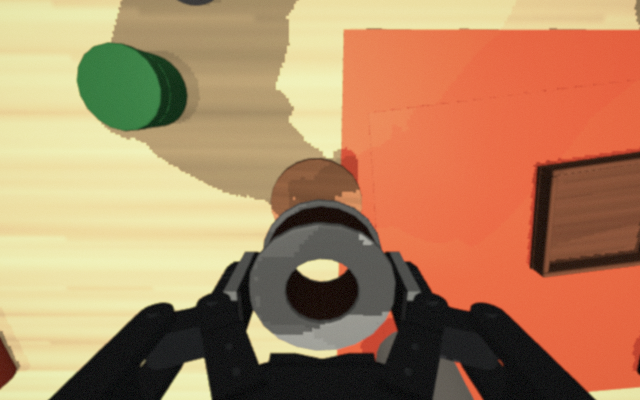

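Wrist: reel held over the spindle disc (316,190), level and a few mm off centre. Correcting and lowering.

>>> {"method": "jog_arm", "body": {
  "plan": [
    {"offset":[0.25,-0.35,-1],"roll":0,"jaw":5.5},
    {"offset":[0,0,-1],"roll":0,"jaw":5.5},
    {"offset":[0,0,-1],"roll":0,"jaw":5.5},
    {"offset":[0,0,-1],"roll":0,"jaw":5.5},
    {"offset":[0,0,0],"roll":0,"jaw":5.5}
  ]
}}

```text
clock: 17.6
tool_pos: [0.5857, -0.2598, 0.0671]
tcp_rot: [179.9, -0.2, 180.0]
ft_force: [-0.3, 0.8, -1.2]
opening: 0.0633
grip_force: 34.5
```

>>> {"method": "jog_arm", "body": {
  "plan": [
    {"offset":[0,0,-1.2],"roll":0,"jaw":5.5},
    {"offset":[0,0,-1.2],"roll":0,"jaw":5.5},
    {"offset":[0,0,-1.2],"roll":0,"jaw":5.5},
    {"offset":[0,0,-1],"roll":0,"jaw":5.5},
    {"offset":[0,0,-0.4],"roll":0,"jaw":5.5},
    {"offset":[0,0,0],"roll":0,"jaw":5.5}
  ]
}}

```text
clock: 18.2
tool_pos: [0.5865, -0.2602, 0.0184]
tcp_rot: [180.0, -0.1, 180.0]
ft_force: [0.3, -0.6, -1.4]
opening: 0.0643
grip_force: 34.5
```

>>> {"method": "jog_arm", "body": {
  "plan": [
    {"offset":[0,0,-0.25],"roll":0,"jaw":5.5},
    {"offset":[0,0,0],"roll":0,"jaw":5.5},
    {"offset":[0,0,0],"roll":0,"jaw":8.5},
    {"offset":[0,0,0],"roll":0,"jaw":8.5},
    {"offset":[0,0,0],"roll":0,"jaw":8.5},
    {"offset":[0,0,0],"roll":0,"jaw":8.5},
    {"offset":[0,0,3],"roll":0,"jaw":8.5},
    {"offset":[0,0,4],"roll":0,"jaw":8.5},
    {"offset":[0,0,4],"roll":0,"jaw":8.5},
    {"offset":[0,0,4],"roll":0,"jaw":8.5}
  ]
}}

```text
clock: 19.2
tool_pos: [0.5868, -0.2604, 0.1685]
tcp_rot: [-180.0, -0.0, 180.0]
ft_force: [1.2, -0.4, 0.0]
opening: 0.0853
grip_force: 0.0
```

>>> {"method": "jog_arm", "body": {
  "plan": [
    {"offset":[-2.2,3.8,0],"roll":0,"jaw":8.5},
    {"offset":[-2.2,3.8,0],"roll":0,"jaw":8.5},
    {"offset":[-2.2,3.8,0],"roll":0,"jaw":8.5},
    {"offset":[-2.2,3.8,0],"roll":0,"jaw":8.5},
    {"offset":[-2.2,3.8,0],"roll":0,"jaw":8.5},
    {"offset":[-2.2,3.8,0],"roll":0,"jaw":8.5},
    {"offset":[-2.0,3.8,0],"roll":0,"jaw":8.5},
    {"offset":[0,0,0],"roll":0,"jaw":8.5},
    {"offset":[0,0,0],"roll":0,"jaw":8.5}
  ]
}}

```text
clock: 20.1
tool_pos: [0.4351, 0.006, 0.1672]
tcp_rot: [-180.0, 0.1, -179.9]
ft_force: [0.6, -0.5, 0.4]
opening: 0.0847
grip_force: 0.0
```

```bash
python3 - <<'E'
from h import *
for n in ["scene","side","wrist"]:
    s=snapshot(n);print(n);look(s,["spool_wide","spool_narrow"],.3)
    if n=="scene":save(s,"scene3.png",(180,130,340,250),4)
E
```

```text
scene
spool_wide 0.95 [224, 199, 252, 226] ztop 0.049 mec [ 0.586 -0.259  0.033] med [ 0.59  -0.256] rgb [104 103 103]
spool_wide 0.64 [368, 148, 384, 170] ztop 0.039 mec [0.324 0.136 0.032] med [0.327 0.135] rgb [44 91 53]
spool_narrow 0.68 [328, 174, 341, 192] ztop 0.039 mec [0.436 0.005 0.024] med [0.442 0.009] rgb [40 37 36]
side
spool_wide 0.81 [370, 142, 381, 162] ztop 0.046 mec [ 0.501 -0.166  0.145] med [ 0.562 -0.261] rgb [53 51 50]
spool_wide 0.78 [322, 290, 358, 336] ztop 0.036 mec [0.32  0.137 0.033] med [0.319 0.138] rgb [ 46 155  66]
spool_narrow 0.69 [329, 224, 356, 252] ztop 0.035 mec [0.434 0.007 0.024] med [0.433 0.006] rgb [42 36 34]
wrist
spool_wide 0.94 [47, 285, 129, 350] ztop 0.047 mec [ 0.512 -0.178  0.143] med [ 0.57  -0.268] rgb [77 73 66]
spool_wide 0.82 [428, 16, 517, 105] ztop 0.038 mec [0.322 0.135 0.033] med [0.32  0.135] rgb [ 79 169  91]
spool_narrow 0.88 [292, 165, 344, 214] ztop 0.037 mec [0.436 0.004 0.024] med [0.435 0.004] rgb [103  99  89]
```

View pics/scene3.png

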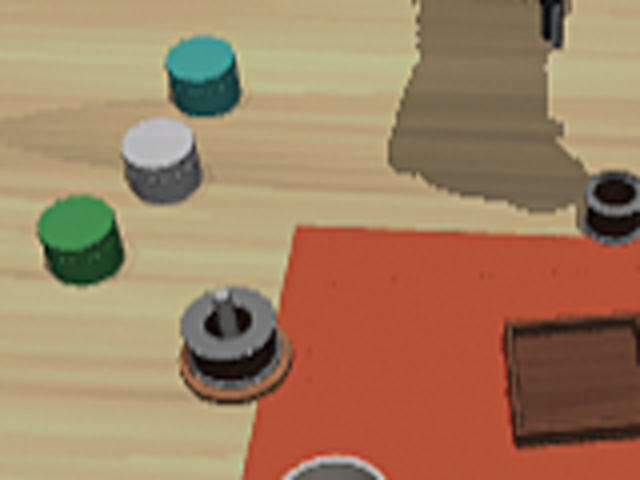

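The wide reel is fully down on the spindle (crop (228,330)). Next, the narrow reel, directly below the gripper.

>>> {"method": "jog_arm", "body": {
  "plan": [
    {"offset":[0,-0.1,-3.5],"roll":0,"jaw":8.5},
    {"offset":[0,0,-3.5],"roll":0,"jaw":8.5},
    {"offset":[0,0,-3.5],"roll":0,"jaw":8.5},
    {"offset":[0,0,-3],"roll":0,"jaw":8.5},
    {"offset":[0,0,-1.8],"roll":0,"jaw":8.5},
    {"offset":[0,0,-0.8],"roll":0,"jaw":8.5},
    {"offset":[0,0,0],"roll":0,"jaw":8.5}
  ]
}}

```text
clock: 21.25
tool_pos: [0.4344, 0.0045, 0.0052]
tcp_rot: [180.0, -0.1, 180.0]
ft_force: [-0.7, 0.1, 0.5]
opening: 0.0845
grip_force: 0.0
```

>>> {"method": "jog_arm", "body": {
  "plan": [
    {"offset":[0,0,0],"roll":0,"jaw":3.8},
    {"offset":[0,0,0],"roll":0,"jaw":3.8},
    {"offset":[0,0,0],"roll":0,"jaw":3.8},
    {"offset":[0,0,0],"roll":0,"jaw":3.8},
    {"offset":[0,0,0],"roll":0,"jaw":3.8},
    {"offset":[0,0,0],"roll":0,"jaw":3.8},
    {"offset":[0,0,0],"roll":0,"jaw":3.8}
  ]
}}

```text
clock: 21.95
tool_pos: [0.4359, 0.0044, 0.0069]
tcp_rot: [-180.0, 0.1, 180.0]
ft_force: [-2.0, 0.6, 8.9]
opening: 0.0476
grip_force: 29.5
```

>>> {"method": "jog_arm", "body": {
  "plan": [
    {"offset":[0,0,3],"roll":0,"jaw":3.8},
    {"offset":[0,0,4],"roll":0,"jaw":3.8},
    {"offset":[0,0,4],"roll":0,"jaw":3.8},
    {"offset":[2,-3.5,0],"roll":0,"jaw":3.8},
    {"offset":[2,-3.5,0],"roll":0,"jaw":3.8},
    {"offset":[2,-3.5,0],"roll":0,"jaw":3.8},
    {"offset":[2,-3.5,0],"roll":0,"jaw":3.8},
    {"offset":[2,-3.5,0],"roll":0,"jaw":3.8},
    {"offset":[2,-3.5,0],"roll":0,"jaw":3.8}
  ]
}}

```text
clock: 22.85
tool_pos: [0.5557, -0.2071, 0.1165]
tcp_rot: [-180.0, 0.0, 180.0]
ft_force: [0.3, 0.3, -0.5]
opening: 0.0474
grip_force: 31.4
```

>>> {"method": "jog_arm", "body": {
  "plan": [
    {"offset":[2,-3,0],"roll":0,"jaw":3.8},
    {"offset":[1,-2.5,0],"roll":0,"jaw":3.8},
    {"offset":[0,0,0],"roll":0,"jaw":3.8},
    {"offset":[0,0,0],"roll":0,"jaw":3.8}
  ]
}}

```text
clock: 23.25
tool_pos: [0.5847, -0.2605, 0.1159]
tcp_rot: [180.0, -0.0, 180.0]
ft_force: [-0.3, 0.8, -1.1]
opening: 0.0476
grip_force: 31.4
```

```bash
python3 - <<'E'
from h import *
for n in ["scene","side","wrist"]:
    s=snapshot(n);print(n);look(s,["spool_wide","spool_narrow"],.3)
    if n=="wrist":save(s,"wrist4.png")
E
```

```text
scene
spool_wide 0.91 [367, 145, 385, 169] ztop 0.040 mec [0.321 0.138 0.034] med [0.322 0.136] rgb [ 51 111  63]
spool_wide 0.88 [221, 201, 252, 229] ztop 0.048 mec [ 0.586 -0.258  0.034] med [ 0.591 -0.256] rgb [81 79 75]
spool_narrow 0.6 [222, 178, 242, 200] ztop 0.150 mec [ 0.586 -0.256  0.026] med [ 0.594 -0.259] rgb [42 38 38]
side
spool_wide 0.88 [357, 135, 377, 162] ztop 0.045 mec [ 0.585 -0.258  0.034] med [ 0.581 -0.255] rgb [70 70 68]
spool_wide 0.79 [318, 289, 361, 336] ztop 0.036 mec [0.32  0.137 0.033] med [0.319 0.138] rgb [ 57 181  80]
spool_narrow 0.73 [367, 108, 385, 131] ztop 0.145 mec [ 0.58  -0.254  0.029] med [ 0.572 -0.266] rgb [33 26 24]
spool_narrow 0.43 [159, 175, 230, 231] ztop 0.084 mec [0.668 0.197 0.081] med [0.731 0.191] rgb [28 26 29]
wrist
spool_wide 0.86 [276, 166, 364, 232] ztop 0.047 mec [ 0.586 -0.261  0.033] med [ 0.571 -0.262] rgb [93 92 88]
spool_narrow 0.86 [266, 216, 375, 333] ztop 0.146 mec [ 0.585 -0.261  0.025] med [ 0.584 -0.261] rgb [75 74 70]
```

View pics/wrist4.png

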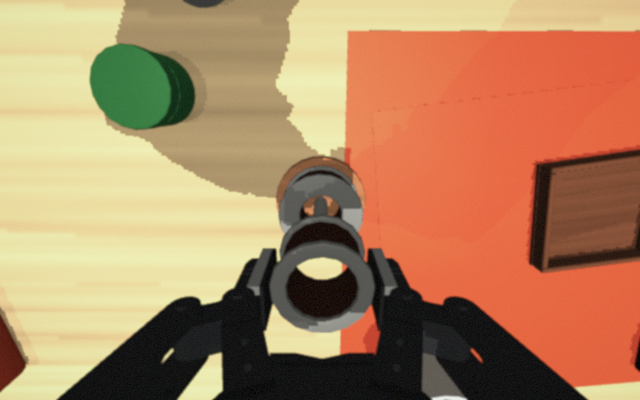

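Narrow reel held level, aligned above the seated wide one (post at (321,207)). Lowering.

>>> {"method": "jog_arm", "body": {
  "plan": [
    {"offset":[0.1,0.1,-1.2],"roll":0,"jaw":3.8},
    {"offset":[0,0,-1.2],"roll":0,"jaw":3.8},
    {"offset":[0,0,-1.2],"roll":0,"jaw":3.8},
    {"offset":[0,0,-1.2],"roll":0,"jaw":3.8},
    {"offset":[0,0,-0.8],"roll":0,"jaw":3.8},
    {"offset":[0,0,-0.4],"roll":0,"jaw":3.8},
    {"offset":[0,0,-0.2],"roll":0,"jaw":3.8},
    {"offset":[0,0,0],"roll":0,"jaw":3.8}
  ]
}}

```text
clock: 24.5
tool_pos: [0.5861, -0.2596, 0.0538]
tcp_rot: [-180.0, 0.0, 180.0]
ft_force: [0.1, -0.5, -0.3]
opening: 0.0473
grip_force: 31.4
```

>>> {"method": "jog_arm", "body": {
  "plan": [
    {"offset":[0,0,0],"roll":0,"jaw":7},
    {"offset":[0,0,0],"roll":0,"jaw":7},
    {"offset":[0,0,0],"roll":0,"jaw":7},
    {"offset":[0,0,0],"roll":0,"jaw":7},
    {"offset":[0,0,3],"roll":0,"jaw":8.5},
    {"offset":[0,0,4],"roll":0,"jaw":8.5},
    {"offset":[0,0,4],"roll":0,"jaw":8.5}
  ]
}}

```text
clock: 25.2
tool_pos: [0.5856, -0.2592, 0.1649]
tcp_rot: [180.0, -0.0, 180.0]
ft_force: [-0.2, -0.7, 0.0]
opening: 0.0849
grip_force: 0.0
```

>>> {"method": "jog_arm", "body": {
  "plan": [
    {"offset":[-3,-1.45,0],"roll":0,"jaw":8.5},
    {"offset":[-3,-1.45,0],"roll":0,"jaw":8.5},
    {"offset":[-3,-1.45,0],"roll":0,"jaw":8.5},
    {"offset":[-3,-1.45,0],"roll":0,"jaw":8.5},
    {"offset":[-3,-1.45,0],"roll":0,"jaw":8.5},
    {"offset":[-3,-1.45,0],"roll":0,"jaw":8.5},
    {"offset":[0,0,0],"roll":0,"jaw":8.5},
    {"offset":[0,0,0],"roll":0,"jaw":8.5}
  ]
}}

```text
clock: 26.0
tool_pos: [0.4057, -0.3469, 0.1641]
tcp_rot: [-180.0, 0.0, 179.9]
ft_force: [-0.4, 0.2, -0.0]
opening: 0.085
grip_force: 0.0
```

```bash
python3 - <<'E'
from h import *
for n in ["scene","side","wrist"]:
    s=snapshot(n);print(n);look(s,["spool_wide","spool_narrow","tin"],.3)
    if n=="scene":save(s,"scene5.png",(180,130,340,250),4)
E
```

```text
scene
spool_wide 0.85 [225, 206, 249, 228] ztop 0.049 mec [ 0.589 -0.259  0.032] med [ 0.607 -0.263] rgb [78 77 77]
spool_wide 0.74 [370, 146, 384, 168] ztop 0.040 mec [0.322 0.135 0.034] med [0.327 0.137] rgb [ 49 108  60]
spool_narrow 0.8 [230, 194, 248, 216] ztop 0.084 mec [ 0.586 -0.258  0.025] med [ 0.585 -0.258] rgb [81 80 79]
tin 0.89 [212, 156, 230, 182] ztop 0.045 mec [ 0.407 -0.345  0.029] med [ 0.409 -0.346] rgb [113 108 106]
tin 0.8 [191, 176, 214, 203] ztop 0.045 mec [ 0.493 -0.39   0.029] med [ 0.496 -0.389] rgb [ 60 143  77]
tin 0.4 [250, 246, 280, 291] ztop 0.086 mec [ 0.759 -0.159  0.039] med [ 0.766 -0.155] rgb [103  99  95]
side
spool_wide 0.74 [320, 290, 360, 336] ztop 0.036 mec [0.32  0.137 0.034] med [0.319 0.137] rgb [ 56 174  78]
spool_narrow 0.87 [362, 130, 382, 151] ztop 0.080 mec [ 0.583 -0.258  0.025] med [ 0.585 -0.257] rgb [34 25 24]
wrist
spool_wide 0.9 [365, 308, 423, 363] ztop 0.047 mec [ 0.499 -0.307  0.104] med [ 0.564 -0.274] rgb [56 53 48]
spool_narrow 0.96 [377, 335, 416, 369] ztop 0.081 mec [ 0.567 -0.271  0.007] med [ 0.567 -0.271] rgb [20 13 10]
tin 0.88 [297, 44, 371, 119] ztop 0.044 mec [ 0.308 -0.336  0.028] med [ 0.307 -0.337] rgb [ 86 191 177]
tin 0.82 [292, 160, 348, 224] ztop 0.044 mec [ 0.408 -0.35   0.028] med [ 0.407 -0.35 ] rgb [196 197 191]
tin 0.68 [250, 238, 304, 298] ztop 0.043 mec [ 0.494 -0.392  0.028] med [ 0.492 -0.392] rgb [ 67 151  79]
```

View pics/scene5.png

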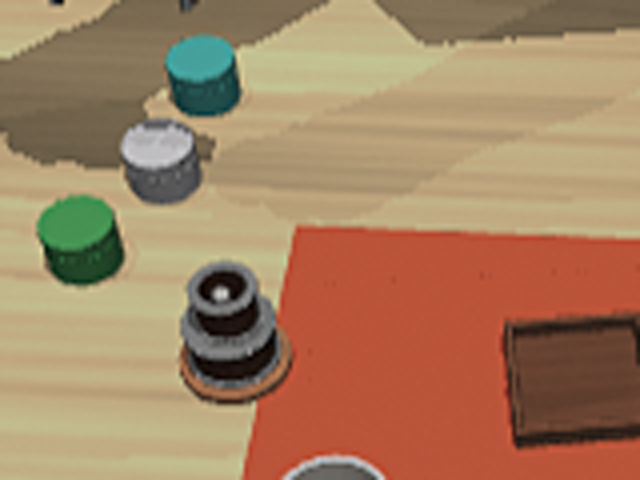

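Both reels are stacked on the spindle at (228,310) in the crop, with the top at 82 mm. Next, the silver tin at (160,160), directly below the gripper.

>>> {"method": "jog_arm", "body": {
  "plan": [
    {"offset":[0.1,-0.1,-3.5],"roll":0,"jaw":8.5},
    {"offset":[0,0,-3.5],"roll":0,"jaw":8.5},
    {"offset":[0,0,-3.5],"roll":0,"jaw":8.5},
    {"offset":[0,0,-3],"roll":0,"jaw":8.5},
    {"offset":[0,0,-1.8],"roll":0,"jaw":8.5},
    {"offset":[0,0,0],"roll":0,"jaw":8.5}
  ]
}}

```text
clock: 27.2
tool_pos: [0.4056, -0.346, 0.0086]
tcp_rot: [179.8, -0.2, 180.0]
ft_force: [-0.4, 0.2, 0.1]
opening: 0.085
grip_force: 0.0
```

>>> {"method": "jog_arm", "body": {
  "plan": [
    {"offset":[0,0,0],"roll":0,"jaw":4.6},
    {"offset":[0,0,0],"roll":0,"jaw":4.6},
    {"offset":[0,0,0],"roll":0,"jaw":4.6},
    {"offset":[0,0,0],"roll":0,"jaw":4.6},
    {"offset":[0,0,0],"roll":0,"jaw":4.6},
    {"offset":[0,0,0],"roll":0,"jaw":4.6}
  ]
}}

```text
clock: 27.8
tool_pos: [0.4078, -0.3484, 0.0123]
tcp_rot: [-179.9, 0.1, 180.0]
ft_force: [-0.9, 0.7, 6.7]
opening: 0.0553
grip_force: 32.0
```

>>> {"method": "jog_arm", "body": {
  "plan": [
    {"offset":[0,0,3],"roll":0,"jaw":4.6},
    {"offset":[0,0,4],"roll":0,"jaw":4.6},
    {"offset":[0,0,3],"roll":0,"jaw":4.6},
    {"offset":[0,0,0],"roll":0,"jaw":4.6}
  ]
}}

```text
clock: 28.2
tool_pos: [0.4091, -0.3498, 0.1156]
tcp_rot: [-179.7, 0.3, -180.0]
ft_force: [0.1, -0.5, -2.2]
opening: 0.0548
grip_force: 33.0
```

>>> {"method": "jog_arm", "body": {
  "plan": [
    {"offset":[1.87,3.35,0],"roll":-3.7,"jaw":4.6},
    {"offset":[1.87,3.35,0],"roll":-3.7,"jaw":4.6},
    {"offset":[1.87,3.35,0],"roll":-3.7,"jaw":4.6},
    {"offset":[1.87,3.35,0],"roll":-3.7,"jaw":4.6},
    {"offset":[1.87,3.35,0],"roll":-3.7,"jaw":4.6},
    {"offset":[1.87,3.35,0],"roll":-3.7,"jaw":4.6},
    {"offset":[1.87,3.35,0],"roll":-3.7,"jaw":4.6},
    {"offset":[1.87,3.35,0],"roll":-3.7,"jaw":4.6},
    {"offset":[1.87,3.35,0],"roll":-3.7,"jaw":4.6},
    {"offset":[1.87,3.35,0],"roll":-3.7,"jaw":4.6}
  ]
}}

```text
clock: 29.2
tool_pos: [0.5943, -0.0109, 0.1106]
tcp_rot: [-180.0, -0.0, 142.8]
ft_force: [0.7, -0.7, -1.8]
opening: 0.0548
grip_force: 33.0
```

>>> {"method": "jog_arm", "body": {
  "plan": [
    {"offset":[0,0,0],"roll":0,"jaw":4.6},
    {"offset":[0,0,0],"roll":0,"jaw":4.6}
  ]
}}

```text
clock: 29.4
tool_pos: [0.5937, -0.0117, 0.1103]
tcp_rot: [-180.0, -0.0, 143.1]
ft_force: [0.4, -1.0, -1.5]
opening: 0.0549
grip_force: 33.0
```

>>> {"method": "jog_arm", "body": {
  "plan": [
    {"offset":[0.1,-0.1,-2.5],"roll":0,"jaw":4.6},
    {"offset":[0,0,-2.5],"roll":0,"jaw":4.6},
    {"offset":[0,0,-2],"roll":0,"jaw":4.6},
    {"offset":[0,0,-1.2],"roll":0,"jaw":4.6},
    {"offset":[0,0,-0.7],"roll":0,"jaw":4.6},
    {"offset":[0,0,-0.3],"roll":0,"jaw":4.6},
    {"offset":[0,0,0],"roll":0,"jaw":4.6}
  ]
}}

```text
clock: 30.1
tool_pos: [0.5952, -0.0138, 0.0191]
tcp_rot: [180.0, 0.0, 143.0]
ft_force: [-0.2, -0.6, -0.8]
opening: 0.0552
grip_force: 33.1
```

>>> {"method": "jog_arm", "body": {
  "plan": [
    {"offset":[0,0,-0.15],"roll":0,"jaw":4.6},
    {"offset":[0,0,0],"roll":0,"jaw":4.6},
    {"offset":[0,0,0],"roll":0,"jaw":7},
    {"offset":[0,0,0],"roll":0,"jaw":7},
    {"offset":[0,0,0],"roll":0,"jaw":7},
    {"offset":[0,0,0],"roll":0,"jaw":7},
    {"offset":[0,0,3],"roll":0,"jaw":7},
    {"offset":[0,0,4],"roll":0,"jaw":8.5},
    {"offset":[0,0,4],"roll":0,"jaw":8.5},
    {"offset":[-4,0,2],"roll":0,"jaw":8.5}
  ]
}}

```text
clock: 31.1
tool_pos: [0.5604, -0.0143, 0.1512]
tcp_rot: [179.7, 0.5, 143.0]
ft_force: [1.2, -0.3, 0.6]
opening: 0.0846
grip_force: 0.0
```

>>> {"method": "jog_arm", "body": {
  "plan": [
    {"offset":[-4.5,0,2],"roll":0,"jaw":8.5},
    {"offset":[-4.5,0,2],"roll":0,"jaw":8.5},
    {"offset":[-4.5,0,0],"roll":0,"jaw":8.5},
    {"offset":[0,0,0],"roll":0,"jaw":8.5},
    {"offset":[0,0,0],"roll":0,"jaw":8.5}
  ]
}}

```text
clock: 31.6
tool_pos: [0.4198, -0.0135, 0.1879]
tcp_rot: [180.0, 0.1, 143.0]
ft_force: [1.5, -0.1, 1.5]
opening: 0.0852
grip_force: 0.0
```

```bash
python3 - <<'E'
from h import *
for n in ["scene","side"]:
    s=snapshot(n);print(n);look(s,["spool_wide","spool_narrow","tin","bottle_a","mug","dispenser"],.3)
    if n=="scene":save(s,"scene6.png",(190,130,470,300),2.8)
E
```

```text
scene
spool_wide 0.82 [364, 145, 386, 168] ztop 0.039 mec [0.321 0.137 0.035] med [0.322 0.136] rgb [ 47 101  57]
spool_wide 0.72 [226, 199, 250, 227] ztop 0.048 mec [ 0.588 -0.259  0.034] med [ 0.602 -0.258] rgb [83 85 85]
spool_narrow 0.87 [230, 196, 247, 219] ztop 0.084 mec [ 0.587 -0.257  0.023] med [ 0.59  -0.256] rgb [58 55 53]
tin 0.9 [191, 179, 210, 205] ztop 0.045 mec [ 0.494 -0.389  0.03 ] med [ 0.496 -0.388] rgb [ 58 138  75]
tin 0.78 [316, 207, 334, 231] ztop 0.050 mec [ 0.595 -0.011  0.029] med [ 0.597 -0.012] rgb [180 177 178]
tin 0.64 [217, 139, 238, 162] ztop 0.045 mec [ 0.31  -0.333  0.028] med [ 0.311 -0.333] rgb [ 51 118 114]
tin 0.56 [228, 195, 246, 217] ztop 0.084 mec [ 0.586 -0.256  0.023] med [ 0.588 -0.257] rgb [58 55 53]
bottle_a 0.88 [427, 201, 449, 232] ztop 0.125 mec [0.595 0.294 0.012] med [0.597 0.293] rgb [93 72 43]
bottle_a 0.82 [399, 197, 420, 228] ztop 0.125 mec [0.592 0.214 0.01 ] med [0.593 0.214] rgb [93 72 43]
bottle_a 0.53 [304, 208, 346, 242] ztop 0.022 mec [ 0.596 -0.012  0.068] med [ 0.617 -0.013] rgb [92 59 44]
mug 0.83 [247, 245, 279, 292] 
[... 966 characters left out ...]
3, 282] ztop 0.122 mec [0.594 0.293 0.011] med [0.592 0.294] rgb [103  70  30]
bottle_a 0.7 [265, 177, 328, 221] ztop 0.019 mec [ 0.592 -0.012  0.068] med [0.569 0.014] rgb [73 37 23]
bottle_a 0.63 [192, 212, 226, 266] ztop 0.122 mec [0.587 0.215 0.011] med [0.585 0.215] rgb [106  69  28]
bottle_a 0.62 [141, 229, 241, 306] ztop 0.048 mec [0.59  0.255 0.09 ] med [0.552 0.269] rgb [81 61 38]
mug 0.87 [271, 114, 309, 158] ztop 0.082 mec [ 0.757 -0.158  0.04 ] med [ 0.756 -0.156] rgb [111 103  98]
mug 0.44 [138, 230, 242, 308] ztop 0.048 mec [0.591 0.255 0.09 ] med [0.553 0.265] rgb [82 62 39]
dispenser 0.64 [162, 174, 232, 229] ztop 0.084 mec [0.673 0.195 0.079] med [0.732 0.189] rgb [22 21 23]
```

View pics/scene6.png

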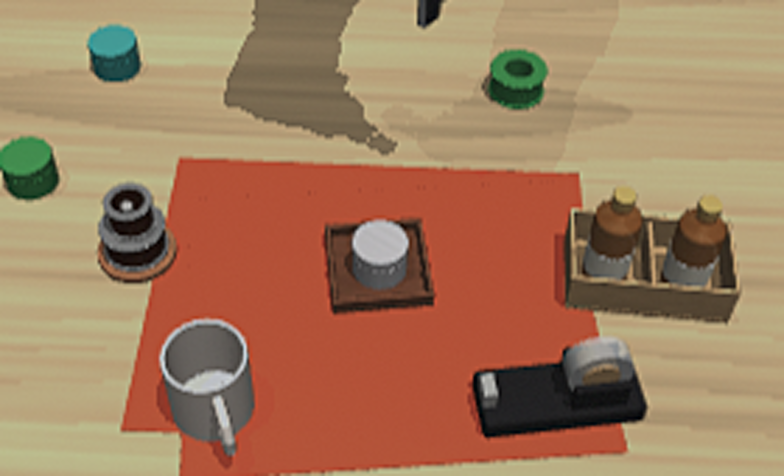

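Everything is in place: the tin is centred in the tray (380,250), the reels are stacked (135,225), the bottles are in their cells (612,235) and (695,240), and the mug and dispenser have not moved.

```bash
python3 -c "
from plant import *
print(hand_in())"
```

```text
the job is handed in; nothing more can be done
None
```

The job is handed in at about 32 s of the 128 s. The last pictures show both bottles in the carton, both reels seated on the spindle, the tin centred in the tray, and the mug and dispenser unmoved; no verdict came back.

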